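# Mix a sample on the touch-start vortex mixer

### The job

Switch the vortex mixer on by turning its pointer knob clockwise until it clicks over into the run position, then take the sample vial that stands by itself (not one of the three huddled together) and set it upright in the mixer's rubber cup. Press the vial down so that the sprung cup sinks about 5 mm, half of its travel and never near its stop, with the fingers on the vial only; keep it pressed like that for three seconds and finish while still holding it pressed. Leave the other vials and the timer where they stand.

Things in the scene. Friction and masses are not known exactly. Their poses are not given: they have to be found in the camera images.
- mixer: White vortex mixer, 192 mm deep (x), 112 mm wide (y), fixed on suction feet. Origin at bench level under its middle; +x points from the sloped panel (front) to the motor tower (back). Tower top 86 mm high; the panel slopes 15 degrees down to the front edge, 56 mm high. The knob sits on the panel 58 mm in front of the origin, the rubber cup on the tower 40 mm behind it, both on the centre line.
- knob_grip (a point): Grip point of the black pointer knob: on its shaft axis, 18 mm out from the knob's foot on the panel. z points out along the shaft (15 degrees off vertical, to the mixer's front), x along the grip bar to its white-lined pointer end; they turn with the knob. The bar is 12 mm thick (y), 38 mm long (x), ends 8 mm further out; a round skirt of 21 mm radius lies 11.5 mm further in.
- mixer_knob (a joint): Angle of the knob in rad, growing clockwise as seen from above: 0 = off (as found), 1.05 = run, with a stop at each. A spring over its centre pushes it back to off below 0.52 and snaps it on to run beyond; it takes at most about 0.13 N m.
- cup_floor (a point): Centre of the inner floor of the black rubber cup on the tower, z up; it sinks with the cup. 104 mm above the bench when not pressed. The cup is round, inside about 14 mm in radius at the floor and flaring to 18 mm at the rim, which is 13 mm above the floor; outside 21.5 mm in radius.
- mixer_cup (a joint): How far the cup is pressed down, in m: 0 = up, 0.010 = at its stop. Straight down; the spring resists with 2.7 N at the start, plus 0.9 N per mm (7.2 N at 5 mm).
- sample_vial: The glass sample vial that stands by itself on the bench, 24 mm in diameter and 55 mm high, with a screw cap of 25.6 mm diameter over the top 12 mm; about 22 g. Origin at the centre of its underside, z up along its axis.
- timer: White wedge-shaped bench timer, 56 x 62 x 46 mm high, loose on the bench 80 mm or more from the sample vial's centre, to its left or right. Origin under its centre.
- done_vial_1: One of three vials huddled together behind the timer and the sample, beside the mixer's tower: 26 mm in diameter, 52 mm high. Already mixed, to be left alone. Origin at the centre of its underside.
- done_vial_2: As done_vial_1.
- done_vial_3: As done_vial_1.
Mind the look-alikes: they are no part of the job. There is more than one size of the sample_vial; the job needs the largest.

How it is judged:
On the way, in this order (a step that is already met when the one before it is completed fails the run):
1. the knob has clicked over into the run position (value of joint mixer_knob above 0.9 rad), for 0.2 s.
2. the sample vial is lifted off the bench in the fingers (height (world z) of sample_vial above 0.03 m and contact force between the fingers and sample_vial above 0.5 N), for 0.1 s.
3. the vial stands upright in the cup and keeps the cup pressed 3 to 7 mm down for two seconds (value of joint mixer_knob above 0.9 rad and value of joint mixer_cup between 0.003 and 0.007 m and distance between sample_vial and cup_floor below 0.005 m and angle between sample_vial's own z axis and vertical below 0.15 rad and contact force between sample_vial and mixer above 2.5 N), for 2 s.
At the end, for the whole second after the job is handed in: Knob in run (over 0.9 rad); the sample vial, upright within 0.15 rad, still and held in the fingers, stands on the cup's floor (within 5 mm of its centre) and presses the cup 3 to 7 mm down with more than 2.5 N; no part of the robot touches the mixer (all of step 3 and contact force between the fingers and sample_vial above 0.5 N and contact force between the arm and mixer below 0.5 N and linear speed of sample_vial below 0.02 m/s); the arm keeps its last pose, push and grip.
It fails at once if the cup is driven to its stop (pressed beyond 9 mm) (value of joint mixer_cup above 0.009 m).
It fails at once if the timer or one of the other vials is moved more than 20 mm (distance of any of timer, done_vial_1, done_vial_2, done_vial_3 from where it was at the start of the episode above 0.02 m).
It fails at once if the sample vial is tipped over (angle between sample_vial's own z axis and vertical above 0.7 rad).
It also fails if it takes over 61 s, if anything falls off the work surface, if the arm or the gripper's body presses on something with over 40 N, if the wrist force passes 120 N, or if a joint passes its speed limit or range.

### The arm

A 7-joint arm with a two-finger parallel gripper is mounted at the origin on the work surface; the furniture and walls round the work are solid. World frame = base frame: x ahead of the robot, y to its left, z up, the work surface at z = 0. Lengths are in m, angles in rad, forces in N, time in s.
With the tool pointing down it reaches from about 0.4 to 0.85 m from the base axis. Payload 10.4 kg.
Tool frame: the origin (TCP) lies at the very end of the fingers, on their centre line; the grasp point (between the pads) lies 19 mm behind it; z points along the fingers, y is the line along which they close (so a half turn about z gives the same grasp; the last joint's range is limited). The gripper opens to 85 mm and grips with 20 to 120 N. Pads are 22 mm wide; open, the fingers measure 114 mm over their backs; the gripper's body (76 mm by 85 mm) begins 54 mm behind the grasp point. The pads swing forward as they close: fully open they stand 13 mm farther back than shut.
Start: joints at [1.323, 0.332, -0.065, 1.46, 0.022, 1.35, -0.088], TCP at [0.139, -0.609, 0.231] pointing down, gripper open.
Joint ranges: [-2.6, 2.6], [-0.5, 2.12], [-1.47, 1.34], [0.16, 2.42], [-1.27, 4.41], [0.06, 2.06], [-2.6, 2.6]. Speed limits (rad/s): [2.22, 2.22, 2.79, 2.79, 3.14, 3.14, 3.14].

### API

Orientations are given as a unit quaternion [x, y, z, w].
In Python, from workcell import manip, vision, order gives the robot as it stands. The module is installed in compiled form; this text tells all that it offers.
- The arm moves only by the tool move_arm, never from a script. Its argument "motion" is a list of rows, each a list of 3 entries, a list of its own where there are three numbers: the shift along the tool's x, y, z scaled (see below), then the turn, a rotation vector about the tool's x, y, z scaled (see below), then the opening, from -1 (shut) to 1 (fully open). In form: [[[dx, dy, dz], [wx, wy, wz], hand], ...]. A call has 1 to 12 rows; each row shifts and turns the commanded pose from where the row before left it, along the tool's axes as they then stand; what a row does not reach is not made up. The controller multiplies each number of a shift by 0.75 m and each number of a turn by pi/4 rad. A row lasts 1/10 s, in which the tool goes at most 50 mm and 8.59 degrees, less where a joint would pass 70% of its speed; a pose out of reach is approached as far as the arm can. A call with a number of a shift or a turn outside -1 to 1 is refused whole. A call with a gripper value outside its range is refused whole. The fingers move at their own pace and stop on an object; "newtons" is the grip in N (left out, the last holds). Time passes only in rows, so rows that do not move let the fingers close. It gives the time, the measured TCP pose, the force, the opening and the grip force at its end, in the units of the state.
- manip.get_obs(): the state, without advancing time (a new reading comes with each control period).
- vision.camera(name): name is "scene" or "top"; returns a dict with "pixels" (384x512x3 uint8, red, green, blue), "fx", "fy", "cx", "cy" (pixels), "R" (3x3) and "t" (3): a world point X has camera coordinates R X + t. Camera axes: x right, y down, z forward; pixel columns grow to the right and rows downward; lengths in m; the calibration is good to about 2 mm. A picture is of the moment at which its call begins. There is no depth.
- order.hand_in(): hands the job in; it is judged then, once.
The state is a dict: "clock": time; "joint_pos": joint angles; "joint_velocities": joint speeds; "tau": joint torques, N m; "position": TCP position; "ee_rot": TCP orientation; "ft_force": force on the tool from outside, world axes, zero at the start; "torque": the same for the moment, N m; "grip_width": opening from 0.0 (shut) to 1.0 (fully open); "grasp_force": force on a finger pad.
Only numpy, scipy, OpenCV 4.12 (cv2) and the standard library are available. Lean on these libraries where they do the work, as an engineer would, in place of code of your own. Each camera call takes 0.05 s, during which the arm holds its last target. There are 200 camera calls.

## Working session

There is one attempt and no reset: what is moved stays moved. The work goes in short steps, Python scripts to look and compute and a tool call to move; the robot and the scene stay as the last step left them, time stands still between calls to the robot, and variables do not carry over. Pictures are saved under pics/ and viewed, at most 10 in all, crops included, and the job is handed in when it is done.

Besides the shell and the picture viewer there is one more tool, called as name([rows], argument=value, ...), one row to a line, values as JSON. move_arm: Moves the arm, as the interface text tells. Its arguments: {"type":"object","properties":{"motion":{"type":"array"},"newtons":{"type":"number"}},"required":["motion"]}

```bash
mkdir -p pics; cat > h.py <<'E'
import numpy as np,cv2,pickle
from workcell import manip,vision,order
def snap(n,tag):
    c=vision.camera(n); c={k:(np.array(v) if not np.isscalar(v) else v) for k,v in c.items()}
    pickle.dump(c,open(f'pics/{tag}.pkl','wb')); cv2.imwrite(f'pics/{tag}.png',c['pixels'][:,:,::-1]); return c
def load(tag): return pickle.load(open(f'pics/{tag}.pkl','rb'))
def ray(c,u,v):
    d=c['R'].T@np.array([(u-c['cx'])/c['fx'],(v-c['cy'])/c['fy'],1]); return -c['R'].T@c['t'],d/np.linalg.norm(d)
def plane(c,u,v,z):
    o,d=ray(c,u,v); return o+d*(z-o[2])/d[2]
def tri(c1,p1,c2,p2):
    A=np.zeros((3,3));b=np.zeros(3);L=[ray(c1,*p1),ray(c2,*p2)]
    for o,d in L: M=np.eye(3)-np.outer(d,d);A+=M;b+=M@o
    x=np.linalg.solve(A,b); return x,[np.linalg.norm((np.eye(3)-np.outer(d,d))@(x-o)) for o,d in L]
def proj(c,X):
    p=c['R']@np.array(X)+c['t']; return np.array([c['fx']*p[0]/p[2]+c['cx'],c['fy']*p[1]/p[2]+c['cy']])
E
python3 - <<'E'
from h import *
a=snap('scene','s0');b=snap('top','t0')
for c in(a,b): print(c['fx'],c['cx'],c['cy'],(-c['R'].T@c['t']).round(3),c['R'].round(3).tolist())
print(manip.get_obs())
for n in 's0','t0':
    i=cv2.imread(f'pics/{n}.png'); cv2.imwrite(f'pics/{n}b.png',cv2.resize(i,(800,600),interpolation=cv2.INTER_CUBIC))
E
```

```text
446.1923719107368 255.879672074123 189.751082749557 [-0.029 -0.478  0.465] [[0.652, -0.758, -0.022], [-0.359, -0.283, -0.89], [0.668, 0.588, -0.456]]
499.8058100162362 254.99555692420643 195.9610954854283 [0.312 0.011 1.201] [[-0.034, -0.999, -0.005], [-0.979, 0.034, -0.202], [0.202, -0.001, -0.979]]
{'clock': 0.1, 'joint_pos': array([ 1.3234    ,  0.33283829, -0.06468253,  1.46086761,  0.02162093,
        1.34988477, -0.08848495]), 'joint_velocities': array([-0.00115509, -0.00277567, -0.00088671, -0.00087117, -0.00063545,
       -0.0011758 ,  0.00074927]), 'tau': array([ 1.18500291e-03, -6.26749063e+01,  4.89075633e-02, -3.92435610e+01,
        1.62455812e-02,  6.85770123e-03, -3.57213310e-05]), 'position': array([ 0.13922267, -0.60895202,  0.23057205]), 'ee_rot': array([ 9.93688497e-01,  1.12172843e-01, -1.14627742e-04, -6.40874951e-04]), 'ft_force': array([ 0.63038311, -0.07644524,  0.62992892]), 'torque': array([-0.06261834, -0.05072728,  0.02084038]), 'grasp_force': 0.0, 'grip_width': 0.9974003147377799}
```

View pics/s0b.png

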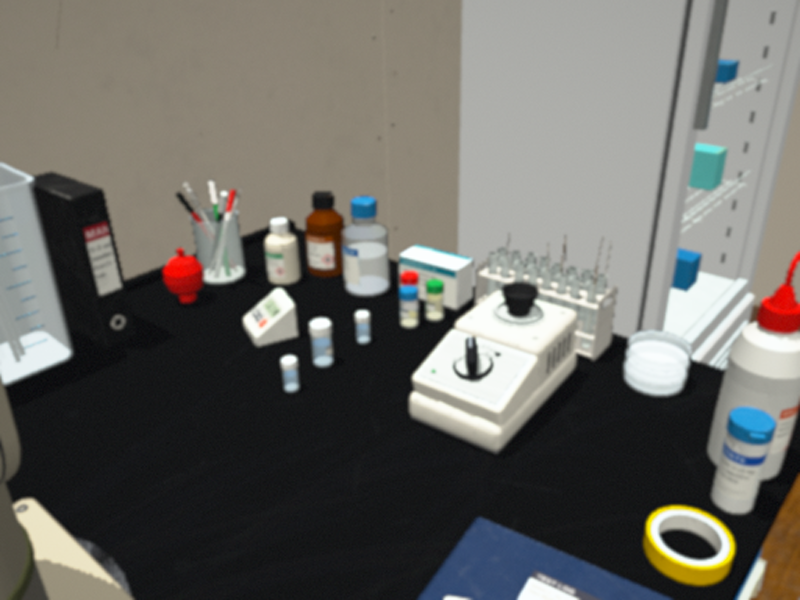

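View pics/t0b.png

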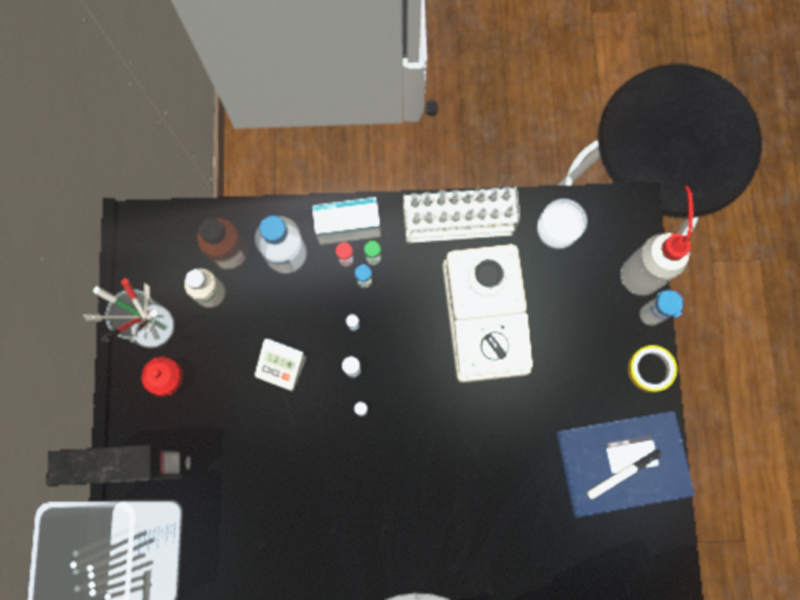

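Scene picture: candidates (800x600 px) are the white-capped vials at (320,342), (290,373) and (362,327). The red, blue and green trio is at (408,305)–(434,300), the timer at (270,317), the knob at (473,358) and the cup at (519,298).
Top picture: the same vials are at (351,367), (360,409) and (353,322). The trio is at about (360,255), the timer at (280,364), the knob at (495,345) and the cup at (489,273).
The middle vial looks largest. I'll check that in a close crop and measure it.

```bash
python3 - <<'E'
from h import *
s=load('s0');t=load('t0')
def up(c,x0,y0,w,h,k): return cv2.resize(c['pixels'][y0:y0+h,x0:x0+w,::-1],None,fx=k,fy=k,interpolation=cv2.INTER_CUBIC)
A=up(t,205,145,140,125,5)[:, :]
B=up(s,170,190,200,100,4)
cv2.imwrite('pics/c1.png',A)
cv2.imwrite('pics/c2.png',B)
# blobs
for n,c,(x0,y0,x1,y1) in(('s',s,(150,180,380,290)),('t',t,(150,150,350,280))):
    g=c['pixels'].min(2); m=np.zeros_like(g); m[y0:y1,x0:x1]=(g[y0:y1,x0:x1]>110)*255
    k,l,st,ce=cv2.connectedComponentsWithStats(m)
    for i in range(1,k):
        if st[i,4]>12: print(n,st[i].tolist(),ce[i].round(1).tolist())
E
```

```text
s [221, 180, 28, 9, 216] [234.2, 183.5]
s [262, 180, 118, 108, 8258] [319.3, 227.8]
s [155, 184, 35, 37, 890] [173.7, 203.5]
s [256, 192, 12, 18, 167] [261.6, 200.4]
s [227, 198, 10, 22, 167] [231.8, 207.8]
s [197, 203, 16, 32, 360] [205.3, 217.4]
s [179, 227, 12, 24, 207] [185.2, 237.6]
t [163, 150, 34, 25, 580] [181.0, 161.4]
t [202, 150, 42, 7, 177] [218.9, 151.9]
t [259, 150, 69, 6, 249] [285.5, 151.6]
t [344, 150, 6, 7, 26] [347.3, 152.1]
t [283, 156, 58, 89, 3987] [311.6, 201.1]
t [150, 162, 5, 9, 28] [151.9, 165.7]
t [234, 163, 10, 7, 41] [238.9, 166.1]
t [217, 164, 9, 7, 38] [221.6, 166.9]
t [229, 178, 9, 6, 34] [233.6, 180.9]
t [221, 201, 9, 10, 73] [225.2, 205.5]
t [163, 217, 32, 33, 718] [178.2, 232.8]
t [219, 228, 12, 13, 128] [224.5, 234.0]
t [227, 257, 8, 9, 61] [230.5, 261.1]
```

View pics/c1.png

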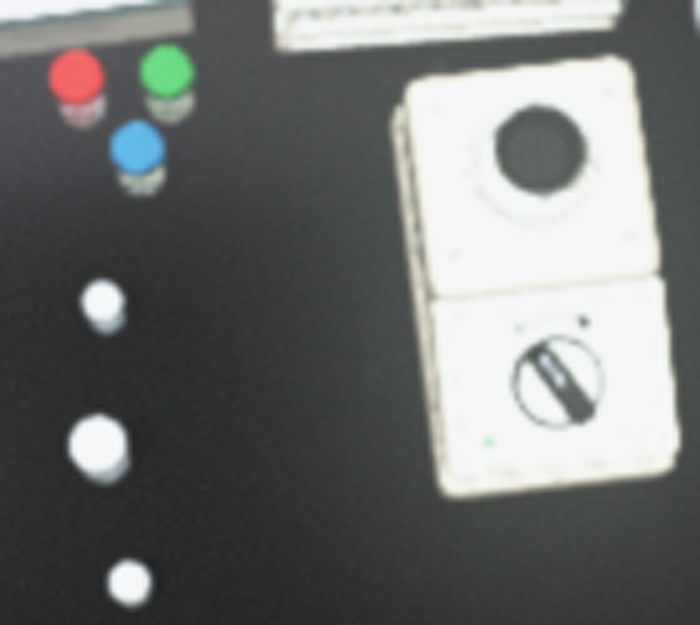

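View pics/c2.png

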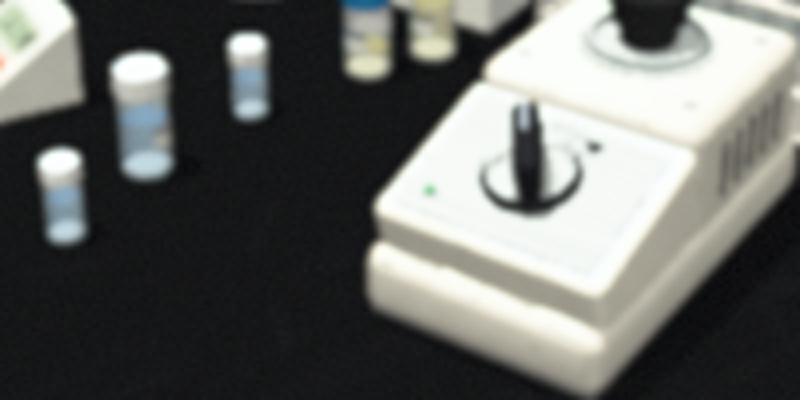

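The close crop confirms the middle vial (c1 px (98,444), cap 12 px wide against 8–9 px) is the largest. The knob pointer's white line points up-left (c1 from (582,412) to (535,352)), and the run mark is at (585,320). Next I'll measure.

```bash
python3 - <<'E'
from h import *
s=load('s0');t=load('t0')
vt=(224.6,233.8); vs=(170+141/4,190+62/4)
print('vial cap',tri(t,vt,s,vs)); X=plane(t,*vt,.055); print('plane',X, proj(s,X),vs)
print('vial foot',plane(s,170+147/4,190+165/4,0))
for n,p in(('rear small',(225.2,205.5)),('front small',(230.5,261.1)),('timer',(178,233))): print(n,plane(t,*p,.04))
# dark blobs on mixer
g=t['pixels'].max(2)
for nm,(x0,y0,x1,y1),th in(('cup',(296,160,330,190),120),('knob',(312,213,322,231),110)):
    m=(g[y0:y1,x0:x1]<th).astype(np.uint8); k,l,st,ce=cv2.connectedComponentsWithStats(m)
    i=1+np.argmax(st[1:,4]); pts=np.argwhere(l==i)[:,::-1].astype(np.float32)
    print(nm,st[i],ce[i]+[x0,y0],cv2.minAreaRect(pts))
    if nm=='cup': cupt=ce[i]+[x0,y0]
cs=(800*0+519.5/1.5625,290/1.5625)
print('cup tri',tri(t,cupt,s,cs)); C=plane(t,*cupt,.117);print('cup plane',C,proj(s,C),cs)
# tower top corners and panel
P=[plane(t,205+u/5,145+v/5,.086) for u,v in((408,80),(632,58),(658,272),(435,298))]
for p in P: print(p.round(4))
d=(P[0]+P[1]-P[2]-P[3])/2; e=(P[0]+P[3]-P[1]-P[2])/2
print('yaw',np.arctan2(d[1],d[0]),np.arctan2(-e[0],e[1]),np.linalg.norm(e))
for yaw in(np.arctan2(d[1],d[0]),np.arctan2(-e[0],e[1])):
    ax=np.array([np.cos(yaw),np.sin(yaw)]); print('knob grip pred',C[:2]-ax*(.098+.0047), 'foot',C[:2]-ax*.098)
# skirt: circle centre in top view, lies ~z .072 
for u,v in((558,382),): print('knob skirt',plane(t,205+u/5,145+v/5,.072))
a=plane(t,205+535/5,145+350/5,.091);b=plane(t,205+584/5,145+415/5,.09);print('bar',a,b,'ang',np.arctan2(*(a-b)[[1,0]]))
print('knob top tri',tri(t,(205+559/5,145+382/5),s,(170+527/4,190+115/4)))
E
```

```text
vial cap (array([0.46128259, 0.08204483, 0.05647692]), [np.float64(0.0003794067902839008), np.float64(0.00037940679028375255)])
plane [0.46117897 0.08237509 0.055     ] [204.94745525 206.18188044] (205.25, 205.5)
vial foot [0.459786   0.08173776 0.        ]
rear small [0.53032725 0.08042765 0.04      ]
front small [0.39924537 0.07105725 0.04      ]
timer [0.46880007 0.19222528 0.04      ]
cup [  9   7  17  16 215] [312.56744186 174.48837209] ((17.0, 14.5), (15.0, 16.0), 90.0)
knob [ 5  9  5  7 21] [319.33333333 225.        ] ((7.5769219398498535, 12.11538314819336), (6.37905216217041, 3.0508511066436768), 56.3099365234375)
cup tri (array([ 0.57970075, -0.12075157,  0.11485199]), [np.float64(0.0003855911068796762), np.float64(0.00038559110687972844)])
cup plane [ 0.57942108 -0.12079878  0.117     ] [332.70681972 184.51242099] (332.48, 185.6)
[ 0.6213 -0.0665  0.086 ]
[ 0.6281 -0.1705  0.086 ]
[ 0.5269 -0.1758  0.086 ]
[ 0.5184 -0.0739  0.086 ]
yaw 0.06222244226274183 0.07422152885401277 0.10324586789002016
knob grip pred [ 0.47691982 -0.12718491] foot [ 0.48161073 -0.12689265]
knob grip pred [ 0.47700383 -0.12841434] foot [ 0.48169089 -0.12806582]
knob skirt [ 0.48010948 -0.12915046  0.072     ]
bar [ 0.49216003 -0.11731528  0.091     ] [ 0.462111   -0.13766621  0.09      ] ang 0.5952990848789148
knob top tri (array([ 0.47700911, -0.12725939,  0.09791971]), [np.float64(0.0011548124017726137), np.float64(0.001154812401772533)])
```

```bash
cat >> h.py <<'E'
from scipy.spatial.transform import Rotation as Ro
yaw=.07; C=np.array([.5795,-.121]); T=np.radians(15)
sh=np.array([-np.sin(T)*np.cos(yaw),-np.sin(T)*np.sin(yaw),np.cos(T)])
m_=np.array([np.cos(T)*np.cos(yaw),np.cos(T)*np.sin(yaw),np.sin(T)]); n_=np.cross(sh,m_)
foot=np.array([.4818,-.128,.066])
def Rknob(a): # pointer angle about shaft from upslope
    x=np.cos(a)*m_+np.sin(a)*n_; return np.c_[x,np.cross(-sh,x),-sh]
def Rdown(a): x=np.array([np.cos(a),np.sin(a),0]); z=np.array([0,0,-1.]); return np.c_[x,np.cross(z,x),z]
def plan(p,R):
    o=manip.get_obs(); R0=Ro.from_quat(o['ee_rot']).as_matrix(); q=Ro.from_matrix(R0.T@R).as_rotvec()/(np.pi/4)
    d=np.array(p)-o['position']
    print('clock',o['clock'],'pos',o['position'].round(4),'F',o['ft_force'].round(2),'grip',round(o['grip_width'],3),round(o['grasp_force'],1),'j',o['joint_pos'].round(2))
    print('turn total',q.round(3),'rad',np.linalg.norm(q)*np.pi/4,'| then shift (final axes)',(R.T@d/.75).round(4),'| shift (present axes)',(R0.T@d/.75).round(4),'dist',np.linalg.norm(d))
E
python3 - <<'E'
from h import *
plan(foot+sh*.09,Rknob(.525))
E
```

```text
clock 0.1 pos [ 0.1392 -0.609   0.2306] F [ 0.63 -0.08  0.63] grip 0.997 0.0 j [ 1.32  0.33 -0.06  1.46  0.02  1.35 -0.09]
turn total [-0.113  0.316 -0.469] rad 0.45283453304738885 | then shift (final axes) [ 0.6738 -0.3121  0.2215] | shift (present axes) [ 0.5576 -0.528   0.1042] dist 0.5811682835692685
```

move_arm([
  [[0.04,-0.038,0.004],[0,0,0],0],
  [[0.04,-0.038,0.004],[0,0,0],0],
  [[0.04,-0.038,0.004],[0,0,0],0],
  [[0.04,-0.038,0.004],[0,0,0],0],
  [[0.04,-0.038,0.004],[0,0,0],0],
  [[0.04,-0.038,0.004],[0,0,0],0],
  [[0.04,-0.038,0.004],[0,0,0],0],
  [[0.04,-0.038,0.004],[0,0,0],0],
  [[0.04,-0.038,0.004],[0,0,0],0],
  [[0.04,-0.038,0.004],[0,0,0],0],
  [[0.04,-0.038,0.004],[0,0,0],0],
  [[0.04,-0.038,0.004],[0,0,0],0],
], newtons=50)

```text
clock: 1.3
position: [0.4145, -0.1941, 0.1951]
ee_rot: [0.994, 0.112, -0.0, 0.0]
ft_force: [0.7, -0.3, -0.2]
grip_width: 0.503
grasp_force: 0.0
```

move_arm([
  [[0,0,0],[-0.0226,0.0632,-0.0938],0],
  [[0,0,0],[-0.0226,0.0632,-0.0938],0],
  [[0,0,0],[-0.0226,0.0632,-0.0938],0],
  [[0,0,0],[-0.0226,0.0632,-0.0938],0],
  [[0,0,0],[-0.0226,0.0632,-0.0938],0],
  [[0,0,0],[0,0,0],0],
  [[0,0,0],[0,0,0],0],
])

```text
clock: 2.0
position: [0.4139, -0.1956, 0.1953]
ee_rot: [0.948, 0.29, 0.127, 0.03]
ft_force: [-0.8, 0.4, 1.0]
grip_width: 0.504
grasp_force: 0.0
```

```bash
python3 - <<'E'
from h import *
plan(foot+sh*.09,Rknob(.525))
E
```

```text
clock 2.0 pos [ 0.4139 -0.1956  0.1953] F [-0.84  0.45  1.04] grip 0.504 0.0 j [ 0.88 -0.16 -0.4   2.09 -0.24  0.99 -0.39]
turn total [ 0.001  0.002 -0.003] rad 0.002710938414240298 | then shift (final axes) [ 0.0841 -0.0479  0.0716] | shift (present axes) [ 0.0841 -0.0481  0.0714] dist 0.09028814393255316
```

move_arm([
  [[0.028,-0.016,0.018],[0,0,0],0],
  [[0.028,-0.016,0.018],[0,0,0],0],
  [[0.028,-0.016,0.018],[0,0,0],0],
  [[0,0,0.018],[0,0,0],0],
  [[0,0,0],[0,0,0],0],
])

```text
clock: 2.5
position: [0.4587, -0.1283, 0.1512]
ee_rot: [0.948, 0.291, 0.126, 0.029]
ft_force: [-0.7, -0.7, -0.1]
grip_width: 0.502
grasp_force: 0.0
```

```bash
python3 - <<'E'
from h import *
plan(foot+sh*.010,Rknob(.525))
s=snap('scene','s1');t=snap('top','t1')
f=lambda c,x0,y0,w,h,k: cv2.resize(c['pixels'][y0:y0+h,x0:x0+w,::-1],None,fx=k,fy=k,interpolation=cv2.INTER_CUBIC)
A=f(s,230,130,160,150,2.4);B=f(t,260,150,100,150,2.4)
cv2.imwrite('pics/c3.png',np.hstack([A,B]))
E
```

```text
clock 2.5 pos [ 0.4587 -0.1283  0.1512] F [-0.7  -0.66 -0.1 ] grip 0.502 0.0 j [ 0.8  -0.08 -0.54  2.11 -0.17  0.86 -0.62]
turn total [-0.003  0.002  0.001] rad 0.0029737345817553674 | then shift (final axes) [-0.0006  0.0017  0.1043] | shift (present axes) [-0.0005  0.002   0.1043] dist 0.07823529252067236
```

View pics/c3.png

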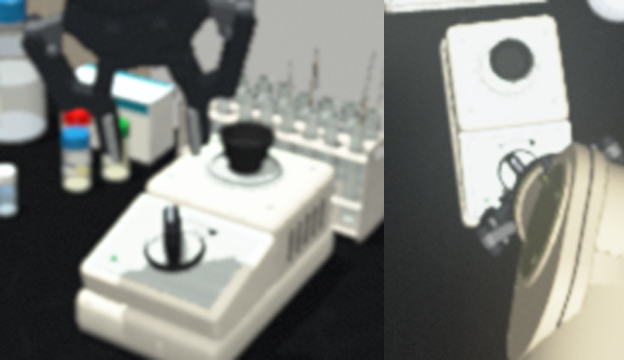

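The crop shows the two fingertips (at (115,172) and (195,150)) above and straddling the knob (172,235), with the lean of the shaft. I'll descend along the shaft.

move_arm([
  [[0,0,0.025],[0,0,0],0],
  [[0,0,0.025],[0,0,0],0],
  [[0,0.002,0.025],[0,0,0],0],
  [[0,0,0.015],[0,0,0],0],
  [[0,0,0.01],[0,0,0],0],
  [[0,0,0.003],[0,0,0],0],
  [[0,0,0],[0,0,0],0],
])

```text
clock: 3.3
position: [0.4796, -0.1297, 0.0784]
ee_rot: [0.948, 0.291, 0.127, 0.03]
ft_force: [-0.3, 0.3, 0.3]
grip_width: 0.497
grasp_force: 0.0
```

move_arm([
  [[0,0,0],[0,0,0],-0.4],
  [[0,0,0],[0,0,0],-0.6],
  [[0,0,0],[0,0,0],-1],
  [[0,0,0],[0,0,0],-1],
  [[0,0,0],[0,0,0],-1],
  [[0,0,0],[0,0,0],-1],
], newtons=40)

```text
clock: 3.9
position: [0.4788, -0.1284, 0.0784]
ee_rot: [0.948, 0.291, 0.126, 0.029]
ft_force: [-10.6, 7.0, 12.4]
grip_width: 0.13
grasp_force: 40.6
```

```bash
python3 - <<'E'
from h import *
plan(foot+sh*.010,Rknob(.525)); print(manip.get_obs()['torque'])
E
```

```text
clock 3.9 pos [ 0.4788 -0.1284  0.0784] F [-10.64   7.    12.4 ] grip 0.13 40.6 j [ 0.78  0.08 -0.56  2.15 -0.05  0.68 -0.72]
turn total [-0.001  0.002  0.002] rad 0.0022966855434499575 | then shift (final axes) [-0.0002 -0.0004  0.0037] | shift (present axes) [-0.0002 -0.0004  0.0037] dist 0.0028259837618631275
[1.34668681 1.6698986  0.49932341]
```

move_arm([
  [[0,0,0],[0,0,0.12],-1],
  [[0,0,0],[0,0,0.12],-1],
  [[0,0,0],[0,0,0.12],-1],
  [[0,0,0],[0,0,0.12],-1],
  [[0,0,0],[0,0,0.12],-1],
  [[0,0,0],[0,0,0.12],-1],
  [[0,0,0],[0,0,0.12],-1],
  [[0,0,0],[0,0,0.12],-1],
  [[0,0,0],[0,0,0.12],-1],
  [[0,0,0],[0,0,0.12],-1],
  [[0,0,0],[0,0,0.12],-1],
  [[0,0,0],[0,0,0],-1],
])

```text
clock: 5.1
position: [0.4789, -0.1297, 0.0785]
ee_rot: [0.967, -0.219, 0.125, -0.037]
ft_force: [-8.2, 0.7, 8.9]
grip_width: 0.131
grasp_force: 40.1
```

```bash
python3 - <<'E'
from h import *
plan(foot+sh*.010,Rknob(-.525)); print(manip.get_obs()['torque'])
E
```

```text
clock 5.1 pos [ 0.4789 -0.1297  0.0785] F [-8.23  0.74  8.91] grip 0.131 40.1 j [ 0.71  0.08 -0.5   2.15 -0.06  0.68 -1.75]
turn total [0.002 0.    0.013] rad 0.010229426796603056 | then shift (final axes) [-0.0013 -0.0015  0.0038] | shift (present axes) [-0.0013 -0.0015  0.0038] dist 0.0032046498655078303
[0.40751826 1.37857636 0.04476538]
```

move_arm([
  [[0,0,0],[0,0,0],0],
  [[0,0,0],[0,0,0],0],
  [[0,0,0],[0,0,0],0],
  [[0,0,0],[0,0,0],0],
  [[0,0,-0.02],[0,0,0],0],
  [[0,0,-0.04],[0,0,0],0],
  [[0,0,-0.04],[0,0,0],0],
  [[0,0,-0.04],[0,0,0],0],
  [[0,0,-0.02],[0,0,0],0],
  [[0,0,0],[0,0,0],0.3],
])

```text
clock: 6.1
position: [0.4494, -0.1322, 0.1963]
ee_rot: [0.967, -0.217, 0.127, -0.036]
ft_force: [0.5, -0.9, 0.8]
grip_width: 0.642
grasp_force: 0.0
```

```bash
python3 - <<'E'
from h import *
plan([.461,.082,.13],Rdown(0))
E
```

```text
clock 6.1 pos [ 0.4494 -0.1322  0.1963] F [ 0.47 -0.88  0.79] grip 0.642 0.0 j [ 0.76 -0.16 -0.46  2.08 -0.2   0.96 -1.63]
turn total [-0.093 -0.328 -0.559] rad 0.5141398192831069 | then shift (final axes) [ 0.0155 -0.2857  0.0884] | shift (present axes) [-0.1294 -0.2533  0.0936] dist 0.2245636240707447
```

move_arm([
  [[0,0,0],[-0.0186,-0.0656,-0.1118],0.3],
  [[0,0,0],[-0.0186,-0.0656,-0.1118],0.3],
  [[0,0,0],[-0.0186,-0.0656,-0.1118],0.3],
  [[0,0,0],[-0.0186,-0.0656,-0.1118],0.3],
  [[0,0,0],[-0.0186,-0.0656,-0.1118],0.3],
  [[0.003,-0.048,0],[0,0,0],0.3],
  [[0.003,-0.048,0],[0,0,0],0.3],
  [[0.003,-0.048,0],[0,0,0],0.3],
  [[0.003,-0.048,0.02],[0,0,0],0.3],
  [[0.003,-0.048,0.03],[0,0,0],0.3],
  [[0,-0.045,0.03],[0,0,0],0.3],
  [[0,0,0],[0,0,0],0.3],
])

```text
clock: 7.3
position: [0.457, 0.087, 0.1311]
ee_rot: [1.0, 0.004, -0.004, -0.002]
ft_force: [-0.2, -0.4, -0.7]
grip_width: 0.653
grasp_force: 0.0
```

```bash
python3 - <<'E'
from h import *
plan([.461,.082,.026],Rdown(0))
s=snap('scene','s2');t=snap('top','t2')
f=lambda c,x0,y0,w,h,k: cv2.resize(c['pixels'][y0:y0+h,x0:x0+w,::-1],None,fx=k,fy=k,interpolation=cv2.INTER_CUBIC)
A=f(s,130,120,160,150,2.4);B=f(t,260,150,100,150,2.4)
cv2.imwrite('pics/c4.png',np.hstack([A,B]))
E
```

```text
clock 7.3 pos [0.457  0.087  0.1311] F [-0.2  -0.43 -0.73] grip 0.653 0.0 j [ 0.42  0.13 -0.74  1.95  0.09  1.1  -1.92]
turn total [-0.006  0.011  0.009] rad 0.012298932911420599 | then shift (final axes) [0.0054 0.0067 0.1402] | shift (present axes) [0.0065 0.0074 0.1401] dist 0.10532506263764702
```

View pics/c4.png

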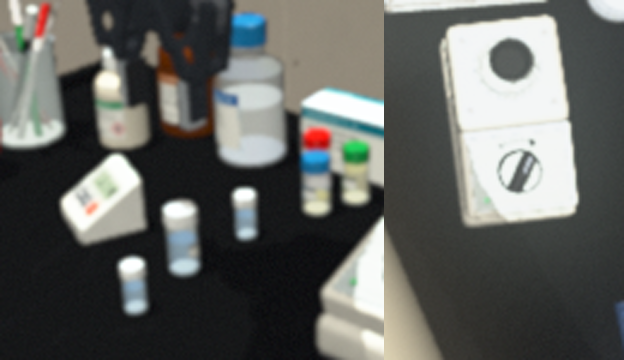

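The crop shows the knob pointing at the run dot ((530,145)), and the sample vial at (182,237) with the others untouched. I'll descend onto the vial.

move_arm([
  [[0.0058,0.007,0],[-0.006,0.011,0.009],0.3],
  [[0,0,0.03],[0,0,0],0.3],
  [[0,0,0.03],[0,0,0],0.3],
  [[0,0,0.03],[0,0,0],0.3],
  [[0,0,0.025],[0,0,0],0.3],
  [[0,0,0.015],[0,0,0],0.3],
  [[0,0,0.01],[0,0,0],0.3],
  [[0,0,0],[0,0,0],0.3],
  [[0,0,0],[0,0,0],0.3],
], newtons=30)

```text
clock: 8.3
position: [0.4649, 0.0766, 0.0301]
ee_rot: [1.0, -0.003, 0.003, 0.001]
ft_force: [-0.2, 0.2, -0.2]
grip_width: 0.65
grasp_force: 0.0
```

```bash
python3 - <<'E'
from h import *
plan([.461,.082,.026],Rdown(0))
E
```

```text
clock 8.3 pos [0.4649 0.0766 0.0301] F [-0.21  0.24 -0.23] grip 0.65 0.0 j [ 0.37  0.3  -0.69  2.04  0.25  0.88 -2.04]
turn total [ 0.003 -0.008 -0.009] rad 0.009324206108067846 | then shift (final axes) [-0.0051 -0.0071  0.0055] | shift (present axes) [-0.0052 -0.0071  0.0055] dist 0.007792666094348515
```

move_arm([
  [[-0.0052,-0.0071,0.004],[0.003,-0.008,-0.009],0.3],
  [[0,0,0],[0,0,0],0.3],
  [[0,0,0],[0,0,0],0.3],
  [[0,0,0],[0,0,0],0.3],
])

```text
clock: 8.7
position: [0.4606, 0.0821, 0.0267]
ee_rot: [1.0, 0.0, -0.0, -0.0]
ft_force: [-0.1, 0.2, -0.6]
grip_width: 0.651
grasp_force: 0.0
```

```bash
python3 - <<'E'
from h import *
plan([.461,.082,.026],Rdown(0))
E
```

```text
clock 8.7 pos [0.4606 0.0821 0.0267] F [-0.1   0.19 -0.62] grip 0.651 0.0 j [ 0.36  0.3  -0.7   2.04  0.25  0.88 -2.04]
turn total [-0.     0.001  0.001] rad 0.0011835056955192445 | then shift (final axes) [0.0006 0.0002 0.0009] | shift (present axes) [0.0006 0.0002 0.0009] dist 0.0007972691563785655
```

Good. Close gently, step by step.

move_arm([
  [[0,0,0],[0,0,0],0],
  [[0,0,0],[0,0,0],-0.2],
  [[0,0,0],[0,0,0],-0.3],
  [[0,0,0],[0,0,0],-0.4],
  [[0,0,0],[0,0,0],-0.5],
  [[0,0,0],[0,0,0],-0.6],
  [[0,0,0],[0,0,0],-1],
  [[0,0,0],[0,0,0],-1],
  [[0,0,0],[0,0,0],-1],
  [[0,0,0],[0,0,0],-1],
], newtons=40)

```text
clock: 9.7
position: [0.4606, 0.0822, 0.0266]
ee_rot: [1.0, 0.0, -0.001, -0.0]
ft_force: [-0.5, 0.2, 3.5]
grip_width: 0.282
grasp_force: 39.1
```

```bash
python3 - <<'E'
from h import *
plan([.461,.082,.026],Rdown(0))
E
```

```text
clock 9.7 pos [0.4606 0.0822 0.0266] F [-0.5   0.2   3.45] grip 0.282 39.1 j [ 0.36  0.3  -0.7   2.04  0.25  0.88 -2.04]
turn total [-0.     0.001  0.001] rad 0.0012036485496583432 | then shift (final axes) [0.0006 0.0002 0.0008] | shift (present axes) [0.0006 0.0002 0.0008] dist 0.0007380397057239967
```

move_arm([
  [[0,0,-0.01],[0,0,0],-1],
  [[0,0,-0.02],[0,0,0],-1],
  [[0,0,-0.04],[0,0,0],-1],
  [[0,0,-0.04],[0,0,0],-1],
  [[0,0,-0.04],[0,0,0],-1],
  [[0,0,-0.04],[0,0,0],-1],
  [[0,0,-0.03],[0,0,0],-1],
  [[0,0,-0.01],[0,0,0],-1],
  [[0,0,0],[0,0,0],-1],
  [[0,0,0],[0,0,0],-1],
])

```text
clock: 10.7
position: [0.4601, 0.0819, 0.1982]
ee_rot: [1.0, 0.0, -0.001, -0.0]
ft_force: [0.4, 0.0, -0.5]
grip_width: 0.282
grasp_force: 39.2
```

move_arm([
  [[0.008,0.0135,0],[0,0,0],-1],
  [[0.016,0.027,0],[0,0,0],-1],
  [[0.016,0.027,0],[0,0,0],-1],
  [[0.016,0.027,0],[0,0,0],-1],
  [[0.016,0.027,0],[0,0,0],-1],
  [[0.016,0.027,0],[0,0,0],-1],
  [[0.016,0.027,0],[0,0,0],-1],
  [[0.016,0.027,0],[0,0,0],-1],
  [[0.016,0.027,0],[0,0,0],-1],
  [[0.016,0.027,0],[0,0,0],-1],
  [[0.007,0.0135,0],[0,0,0],-1],
  [[0,0,0],[0,0,0],-1],
])

```text
clock: 11.9
position: [0.58, -0.1222, 0.1977]
ee_rot: [1.0, -0.001, -0.001, -0.0]
ft_force: [0.0, -0.2, -0.1]
grip_width: 0.284
grasp_force: 39.2
```

move_arm([
  [[0,0,0],[0,0,0],-1],
  [[0,0,0],[0,0,0],-1],
  [[0,0,0],[0,0,0],-1],
])

```text
clock: 12.2
position: [0.5799, -0.1193, 0.199]
ee_rot: [1.0, 0.001, -0.001, -0.0]
ft_force: [0.2, -0.3, 0.0]
grip_width: 0.285
grasp_force: 39.2
```

```bash
python3 - <<'E'
from h import *
plan([.5795,-.121,.1656],Rdown(0))
s=snap('scene','s3');t=snap('top','t3')
f=lambda c,x0,y0,w,h,k: cv2.resize(c['pixels'][y0:y0+h,x0:x0+w,::-1],None,fx=k,fy=k,interpolation=cv2.INTER_CUBIC)
A=f(s,270,90,125,150,4)
cv2.imwrite('pics/c5.png',A)
E
```

```text
clock 12.2 pos [ 0.5799 -0.1193  0.199 ] F [ 0.19 -0.26  0.04] grip 0.285 39.2 j [ 0.59  0.34 -0.58  1.57  0.19  1.29 -1.58]
turn total [-0.     0.001  0.003] rad 0.0023359470695568717 | then shift (final axes) [-0.0005  0.0023  0.0445] | shift (present axes) [-0.0004  0.0023  0.0445] dist 0.03345158007095343
```

View pics/c5.png

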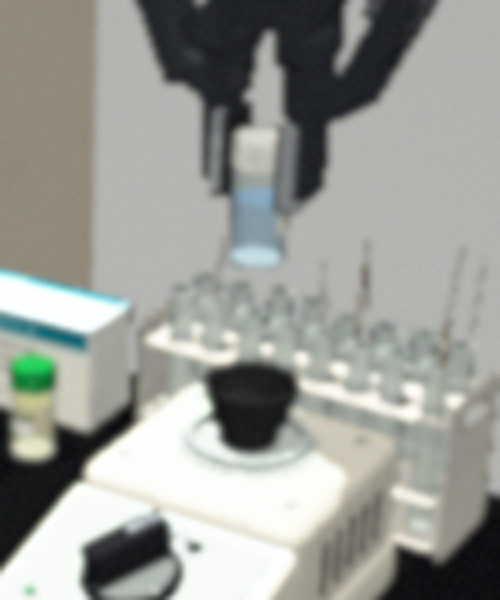

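The crop shows the vial held upright, with its underside centre at (257,256) directly above the cup rim centre (252,378). I'll check the numbers against projection.

```bash
python3 - <<'E'
from h import *
s=load('s3')
f=lambda X:((proj(s,X)-[270,90])*4).round(1)
print('vial foot pred',f([.5799,-.1193,.1724]),'rim pred',f([.5795,-.121,.117]))
g=s['pixels'].max(2)[178:205,318:348]; m=(g<90).astype(np.uint8); k,l,st,ce=cv2.connectedComponentsWithStats(m); i=1+np.argmax(st[1:,4]); print('dark cup bbox crop',(st[i,:2]+[318-270,178-90])*4,st[i,2:4]*4)
for dx in(.004,): print(f([.5795+dx,-.121,.117]),f([.5795,-.121+dx,.117]))
plan([.5795,-.121,.1406],Rdown(0))
E
```

```text
vial foot pred [255.8 258.8] rim pred [251.3 378.1]
dark cup bbox crop [208 364] [88 88]
[256.2 374.9] [243.4 375.6]
clock 12.3 pos [ 0.5799 -0.1197  0.199 ] F [-0.15  0.16 -0.53] grip 0.286 39.2 j [ 0.59  0.34 -0.58  1.57  0.19  1.29 -1.58]
turn total [0.    0.001 0.002] rad 0.001882521260558163 | then shift (final axes) [-0.0006  0.0017  0.0779] | shift (present axes) [-0.0005  0.0017  0.0779] dist 0.058421745328192304
```

move_arm([
  [[-0.0004,0.001,0.01],[0,0,0],-1],
  [[0,0,0.02],[0,0,0],-1],
  [[0,0,0.02],[0,0,0],-1],
  [[0,0,0.015],[0,0,0],-1],
  [[0,0,0.01],[0,0,0],-1],
  [[0,0,0.005],[0,0,0],-1],
  [[0,0,0.003],[0,0,0],-1],
  [[0,0,0],[0,0,0],-1],
  [[0,0,0],[0,0,0],-1],
  [[0,0,0],[0,0,0],-1],
])

```text
clock: 13.3
position: [0.5799, -0.1211, 0.137]
ee_rot: [1.0, 0.0, -0.0, 0.0]
ft_force: [0.0, 0.5, 0.2]
grip_width: 0.284
grasp_force: 39.2
```

```bash
python3 - <<'E'
from h import *
plan([.5795,-.121,.1256],Rdown(0))
E
```

```text
clock 13.3 pos [ 0.5799 -0.1211  0.137 ] F [0.05 0.47 0.19] grip 0.284 39.2 j [ 0.59  0.39 -0.56  1.64  0.22  1.18 -1.6 ]
turn total [0.    0.001 0.001] rad 0.0008144201122341965 | then shift (final axes) [-0.0005 -0.0002  0.0152] | shift (present axes) [-0.0005 -0.0002  0.0152] dist 0.011404529266390297
```

move_arm([
  [[0,0,0.002],[0,0,0],-1],
  [[0,0,0.002],[0,0,0],-1],
  [[0,0,0.002],[0,0,0],-1],
  [[0,0,0.002],[0,0,0],-1],
  [[0,0,0.002],[0,0,0],-1],
  [[0,0,0],[0,0,0],-1],
  [[0,0,0],[0,0,0],-1],
  [[0,0,0],[0,0,0],-1],
  [[0,0,0],[0,0,0],-1],
])

```text
clock: 14.2
position: [0.5798, -0.1211, 0.1292]
ee_rot: [1.0, 0.0, -0.001, -0.0]
ft_force: [-0.0, 0.2, 3.0]
grip_width: 0.282
grasp_force: 39.3
```

move_arm([
  [[0,0,0.0015],[0,0,0],-1],
  [[0,0,0.0015],[0,0,0],-1],
  [[0,0,0.001],[0,0,0],-1],
  [[0,0,0.001],[0,0,0],-1],
  [[0,0,0],[0,0,0],-1],
  [[0,0,0],[0,0,0],-1],
  [[0,0,0],[0,0,0],-1],
  [[0,0,0],[0,0,0],-1],
])

```text
clock: 15.0
position: [0.5799, -0.1211, 0.1257]
ee_rot: [1.0, 0.0, -0.0, -0.0]
ft_force: [-0.2, -0.4, 5.8]
grip_width: 0.286
grasp_force: 39.6
```

```bash
python3 - <<'E'
from h import *
plan([.5795,-.121,.1256],Rdown(0))
s=snap('scene','s4');t=snap('top','t4')
cv2.imwrite('pics/c6.png',cv2.resize(s['pixels'][90:240,270:395,::-1],None,fx=4,fy=4,interpolation=cv2.INTER_CUBIC))
F=[]
for _ in range(6): vision.camera('top');F.append(manip.get_obs()['ft_force'][2])
print(np.round(F,2))
E
```

```text
clock 15.0 pos [ 0.5799 -0.1211  0.1257] F [-0.2  -0.37  5.77] grip 0.286 39.6 j [ 0.58  0.4  -0.56  1.65  0.23  1.16 -1.61]
turn total [-0.     0.001  0.001] rad 0.0008040130340447289 | then shift (final axes) [-0.0006 -0.0001  0.0001] | shift (present axes) [-0.0006 -0.0001  0.0001] dist 0.0004455780013595083
[7.26 6.62 6.56 6.25 6.46 6.48]
```

View pics/c6.png

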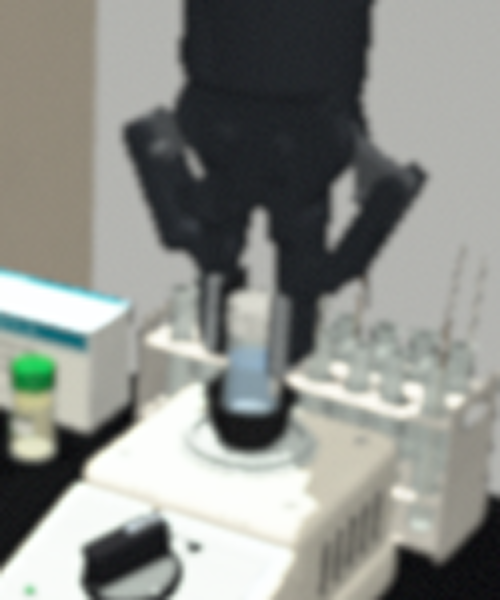

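The crop shows the vial upright in the cup (centre (250,390)), with the fingers on the vial clear above the rim. The force is about 6.5 N, so roughly 4.2–4.9 mm. I'll add a touch more and hold.

move_arm([
  [[0,0,0.0006],[0,0,0],-1],
  [[0,0,0],[0,0,0],-1],
  [[0,0,0],[0,0,0],-1],
  [[0,0,0],[0,0,0],-1],
  [[0,0,0],[0,0,0],-1],
  [[0,0,0],[0,0,0],-1],
  [[0,0,0],[0,0,0],-1],
  [[0,0,0],[0,0,0],-1],
  [[0,0,0],[0,0,0],-1],
  [[0,0,0],[0,0,0],-1],
  [[0,0,0],[0,0,0],-1],
  [[0,0,0],[0,0,0],-1],
])

```text
clock: 16.6
position: [0.58, -0.121, 0.1253]
ee_rot: [1.0, 0.0, -0.0, -0.0]
ft_force: [-1.0, -0.2, 6.4]
grip_width: 0.282
grasp_force: 39.6
```

move_arm([
  [[0,0,0],[0,0,0],-1],
  [[0,0,0],[0,0,0],-1],
  [[0,0,0],[0,0,0],-1],
  [[0,0,0],[0,0,0],-1],
  [[0,0,0],[0,0,0],-1],
  [[0,0,0],[0,0,0],-1],
  [[0,0,0],[0,0,0],-1],
  [[0,0,0],[0,0,0],-1],
  [[0,0,0],[0,0,0],-1],
  [[0,0,0],[0,0,0],-1],
  [[0,0,0],[0,0,0],-1],
  [[0,0,0],[0,0,0],-1],
])

```text
clock: 17.8
position: [0.58, -0.1211, 0.1253]
ee_rot: [1.0, 0.0, -0.0, -0.0]
ft_force: [-0.7, 0.7, 6.9]
grip_width: 0.282
grasp_force: 39.6
```

move_arm([
  [[0,0,0],[0,0,0],-1],
  [[0,0,0],[0,0,0],-1],
  [[0,0,0],[0,0,0],-1],
  [[0,0,0],[0,0,0],-1],
  [[0,0,0],[0,0,0],-1],
  [[0,0,0],[0,0,0],-1],
  [[0,0,0],[0,0,0],-1],
  [[0,0,0],[0,0,0],-1],
  [[0,0,0],[0,0,0],-1],
  [[0,0,0],[0,0,0],-1],
  [[0,0,0],[0,0,0],-1],
  [[0,0,0],[0,0,0],-1],
])

```text
clock: 19.0
position: [0.58, -0.1211, 0.1252]
ee_rot: [1.0, 0.0, -0.0, -0.0]
ft_force: [0.2, -0.7, 6.6]
grip_width: 0.282
grasp_force: 39.6
```

```bash
python3 - <<'E'
from h import *
F=[]
for _ in range(6): vision.camera('top');o=manip.get_obs();F.append(o['ft_force'][2])
print(np.round(F,2),o['position'],o['grasp_force'])
if 5<np.mean(F)<8.5: print(order.hand_in())
E
```

```text
[6.2  6.94 7.   6.36 7.04 6.24] [ 0.57997134 -0.12109253  0.12524973] 39.603973031044006
the job is handed in; nothing more can be done
None
```

I handed the job in, with no verdict returned: the mixer knob is in run, and the sample vial stands upright in the cup, pressed about 4.5–5 mm (about 6.6 N) for over 3 s and still held.

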